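Set the block stop on the mushroom bench

TASK

Loosen the black clamp lever on the steel collar by turning it counter-clockwise (seen from above) about a quarter turn, to its stop. Then slide the collar along the pipe until its stop plate is right up against the end of the brown mushroom block in the trough, without shoving the block along; leave the lever loose, as it will be tightened after a check.

Things in the scene. Friction and masses are not known exactly. Their poses are not given: they have to be found in the camera images.
- rig: Fixed wooden board 270 (x) x 620 (y) x 18 mm on the table, yaw up to 0.25 rad either way. Origin: centre of its underside; x away from the robot, y along the pipe, z up. A loose spare ring 14 mm high lies on it near x = -55, y = -225 mm, low enough to pass over.
- pipe_mid (a point): Middle of the galvanised pipe's axis, at rig x = 60, y = 0, 75 mm above the table. The pipe is 34 mm thick and runs along rig y, held by saddles (30 mm wide, top 101 mm) at y = -285 and +285 mm. A plain fixed ring without a lever (top 103 mm) sits on it at y = +225 to +255 mm. Axes as the rig's.
- trough (a point): Middle of the trough's floor on the board, at rig x = -40, y = 100 mm, 18 mm above the table. Two low aluminium rails at rig x = -100 and +20 mm (6 mm thick, tops 30 mm above the table, y = -80 to +280 mm) are its sides. Axes as the rig's.
- stop_collar (a joint): Slide of the collar along the pipe, in m; grows along rig +y, towards the block; collar centre at rig y = value - 0.150. Range -0.030 to 0.300. The tight screw holds it against about 65 N, less as it is loosened; with the lever past 1.0 rad it slides with about 4 N of friction and stays where left. The collar is a steel ring 60 mm across, 40 mm wide, top 105 mm above the table.
- stop_face (a point): Point at rig x = -40 mm, 80 mm above the table, on the block-side (+y) face of the collar's stop plate: an upright steel plate 12 mm thick, square to the pipe at the collar's centre, from the collar over the trough to rig x = -80 mm, 35 to 125 mm above the table. Axes as the rig's.
- stop_back (a point): Point on the stop plate's other face (rig -y side), where it can be pushed: at rig x = 0, 80 mm above the table. Axes as the rig's.
- clamp_lever (a joint): Angle of the clamp lever that works the set screw, in rad: 0 (tight, lever along the pipe towards rig -y, away from the block) to 1.6 (loose, lever pointing to rig +x, away from the robot, at its stop). Grows counter-clockwise seen from above. Starts at 0 to 0.2. Turning takes about 0.15 N m (2 N near its end) and it stays where it is left.
- screw_axis (a point): Point on the vertical axis of the screw, above the collar's centre, at mid height of the lever (121 mm above the table). Axes as the rig's.
- lever_tip (a point): End of the lever, 90 mm from the screw axis, at its mid height, 121 mm above the table. The lever is a black bar 14 mm wide and 18 mm high (112 to 130 mm above the table), 20 mm clear above the pipe; a round hub of 26 mm diameter sits on the screw axis (112 to 132 mm).
- block: Brown block of mushroom substrate, 105 (x) x 140 (y) x 100 mm, 0.9 kg, loose in the trough on the board, with small mushrooms on top that rise up to 27 mm. Origin: centre of its underside (18 mm above the table). Axes as the rig's within 0.02 rad.
- block_end (a point): Centre of the block's end face that looks to the stop plate (rig -y side), 80 mm above the table. Axes as the block's.
There are look-alikes about, which are no part of the job. What is shaped like the block but blue or yellow is not meant.

How it is judged:
By the outcome, as a careful person would: the job done as asked, in the order asked, and still so for the second after the job is handed in, with the robot touching nothing.
It also fails if it takes over 56 s, if anything falls off the work surface, if the arm or the gripper's body presses on something with over 40 N, if the wrist force passes 120 N, or if a joint passes its speed limit or range.

ROBOT

A 6-joint arm with a two-finger parallel gripper is mounted at the origin on the work surface. World frame = base frame: x ahead of the robot, y to its left, z up, the work surface at z = 0. Lengths are in m, angles in rad, forces in N, time in s.
With the tool pointing down it reaches from about 0.35 to 0.975 m from the base axis. Payload 4.9 kg.
Tool frame: the origin (TCP) lies midway between the tips of the shut fingers; the grasp point (between the pads) lies 19 mm behind it; z points along the fingers, y is the direction in which the jaws open and shut (so a half turn about z gives the same grasp; the last joint's range is limited). The gripper opens to 85 mm and grips with 20 to 120 N. Pads are 22 mm wide; open, the fingers measure 114 mm over their backs; the gripper's body (76 mm by 85 mm) begins 54 mm behind the grasp point. The pads swing forward as they close: fully open they stand 13 mm farther back than shut.
Start: joints at [-1.379, 0.053, 1.613, -0, 1.476, -0.119], TCP at [0.191, -0.595, 0.231] pointing down, gripper open.
Joint ranges: [-3.01, 3.01], [-1.01, 2.22], [0.06, 2.58], [-1.02, 4.17], [0.09, 2.62], [-3.14, 3.14]. Speed limits (rad/s): [2.57, 2.57, 3.14, 3.14, 3.14, 3.14].

INTERFACE

Orientations are given as a rotation vector (axis times angle).
In Python, from station import ctrl gives the robot as it stands.
- The arm moves only by the shell command python3 -m jog 'ROWS' [FORCE]. ROWS is JSON, one flat list of numbers, 7 for each row, row after row: the opening, from 0 (shut) to 1 (fully open), then the shift along the tool's x, y, z in m, then the turn, a rotation vector about the tool's x, y, z in degrees. A call has 1 to 10 rows; each row shifts and turns the commanded pose from where the row before left it, along the tool's axes as they then stand; what a row does not reach is not made up. A row lasts 1/8 s, in which the tool goes at most 62.5 mm and 10.7 degrees, less where a joint would pass 70% of its speed; a pose out of reach is approached as far as the arm can. A call with a gripper value outside its range is refused whole. The fingers move at their own pace and stop on an object; FORCE is the grip in N (left out, the last holds). Time passes only in rows, so rows that do not move let the fingers close. It gives the time, the measured TCP pose, the force and the opening at its end, in the units of the state.
- ctrl.get_obs(): the state, without advancing time (a new reading comes with each control period).
- ctrl.get_image(name): name is "scene" or "top" or "wrist"; returns a dict with "image" (420x560x3 uint8, blue, green, red), "camera_matrix" (3x3 intrinsics, pixels), "rvec" (rotation vector, rad) and "tvec" (3), from world to camera coordinates, as OpenCV has them; the wrist camera has in their place "mount" (4x4, takes a point from camera to tool coordinates, whose origin is the TCP and whose axes are the flange's). Camera axes: x right, y down, z forward; pixel columns grow to the right and rows downward; lengths in m; the calibration is good to about 2 mm. A picture is of the moment at which its call begins: read the wrist's pose just before it. There is no depth.
- ctrl.finish_job(): hands the job in, once; it reports no verdict.
Trained networks look in a picture, given as the dict that the camera call returned (one of the last four; its "shot" number tells which), for a name from the list of things; names that differ only in an ending like _2 or _b are one class to them, and where a whole thing is asked for, a point or a joint stands for the part that bears it (a point fixed in the world has none). Each returns a list of dicts, best first, with "p" (0 to 1); they miss things now and then, are a little off and sometimes report something else, mostly with a low value. They report only what shows in the picture. A call takes as long as a camera call. They do not tell look-alikes from the thing itself.
- ctrl.boxes_of(target, picture): "box" ([centre column, centre row, width, height] in pixels, round what is visible of it).
The state is a dict: "t": time; "q": joint angles; "dq": joint speeds; "effort": joint torques, N m; "tool_pos": TCP position; "tool_rot": TCP orientation; "contact_force": force on the tool from outside, world axes, zero at the start; "wrist_torque": the same for the moment, N m; "opening": finger opening in m.
Only numpy, scipy, OpenCV 4.12 (cv2) and the standard library are available. Lean on these libraries where they do the work, as an engineer would, in place of code of your own. Each camera call takes 0.05 s, during which the arm holds its last target. There are 200 camera calls.

## Working session

There is one attempt and no reset: what is moved stays moved. The work goes in short steps, Python scripts to look and compute and a shell command to move; the robot and the scene stay as the last step left them, time stands still between calls to the robot, and variables do not carry over. Pictures are saved under pics/ and viewed, about 8 in all and at most 12, crops included, and the job is handed in when it is done.

```bash
ls; mkdir -p pics
cat > h.py <<'E'
import numpy as np, cv2
from station import ctrl
def P(d):
    R=cv2.Rodrigues(np.array(d["rvec"],float))[0]; return np.array(d["camera_matrix"]),R,np.array(d["tvec"],float).ravel()
def proj(d,X):
    return cv2.projectPoints(np.array(X,float).reshape(-1,1,3),np.array(d["rvec"],float),np.array(d["tvec"],float),np.array(d["camera_matrix"]),None)[0].reshape(-1,2)
def ray(d,uv,z):
    K,R,t=P(d); c=-R.T@t; v=R.T@np.linalg.inv(K)@np.array([uv[0],uv[1],1.]); return c+v*(z-c[2])/v[2]
E
python3 - <<'E'
from h import *
o=ctrl.get_obs(); print(o)
for n in ("top","scene"):
    d=ctrl.get_image(n); cv2.imwrite(f"pics/{n}0.png",d["image"])
    K,R,t=P(d); print(n,-R.T@t,K[0,0])
    for k in ("rig","stop_collar","clamp_lever","block","lever_tip","screw_axis","stop_face"):
        try: print(k,[(np.round(b["box"]).tolist(),round(b["p"],2)) for b in ctrl.boxes_of(k,d)][:4])
        except Exception as e: print(k,e)
E
```

```text
pics
{'t': 0.0, 'q': array([-1.37900987e+00,  5.33694850e-02,  1.61429057e+00,  2.71184023e-05,
        1.47600334e+00, -1.19018091e-01]), 'dq': array([ 0.00084924, -0.00040475, -0.000531  , -0.00079787, -0.00021315,
        0.00013815]), 'effort': array([ 1.18922115e-03, -3.93677008e+01, -3.70177031e+01, -2.54681345e-04,
        6.94888717e-03,  7.45317152e-06]), 'tool_pos': array([ 0.19101798, -0.59444125,  0.23005724]), 'tool_rot': array([-3.10168964e+00, -4.85923511e-01,  7.58972322e-05]), 'contact_force': array([-0.54360984,  0.06841648,  0.5753511 ]), 'wrist_torque': array([ 0.03981689,  0.00620827, -0.04359497]), 'opening': 0.08527449595319926}
top [0.26602379 0.12829292 1.52995618] 542.6105461563835
rig [([307.0, 197.0, 228.0, 116.0], 0.84)]
stop_collar [([375.0, 196.0, 49.0, 62.0], 0.94)]
clamp_lever [([380.0, 173.0, 42.0, 8.0], 0.67), ([309.0, 195.0, 235.0, 117.0], 0.31)]
block [([140.0, 189.0, 60.0, 64.0], 0.94), ([266.0, 202.0, 50.0, 48.0], 0.76), ([214.0, 294.0, 59.0, 47.0], 0.72)]
lever_tip [([377.0, 175.0, 35.0, 12.0], 0.7), ([268.0, 206.0, 56.0, 46.0], 0.28)]
screw_axis [([371.0, 195.0, 46.0, 65.0], 0.82)]
stop_face [([376.0, 197.0, 47.0, 64.0], 0.86)]
scene [0.94929641 0.73284134 0.77588202] 450.8560816056559
rig [([251.0, 245.0, 222.0, 185.0], 0.88), ([203.0, 179.0, 70.0, 49.0], 0.53), ([278.0, 228.0, 76.0, 75.0], 0.51)]
stop_collar [([205.0, 178.0, 76.0, 49.0], 0.71)]
clamp_lever [([181.0, 172.0, 27.0, 23.0], 0.72)]
block [([388.0, 221.0, 74.0, 71.0], 0.96), ([379.0, 335.0, 82.0, 102.0], 0.93), ([277.0, 227.0, 72.0, 73.0], 0.66)]
lever_tip [([183.0, 171.0, 28.0, 23.0], 0.51)]
screw_axis [([204.0, 177.0, 72.0, 44.0], 0.79)]
stop_face [([180.0, 170.0, 23.0, 25.0], 0.24)]
```

Run:
```python
import cv2
a=cv2.imread("pics/top0.png")[120:270,180:440]
cv2.imwrite("pics/topc.png",cv2.resize(a,None,fx=3,fy=3,interpolation=cv2.INTER_CUBIC))
```

```text
(no output)
```

View pics/topc.png

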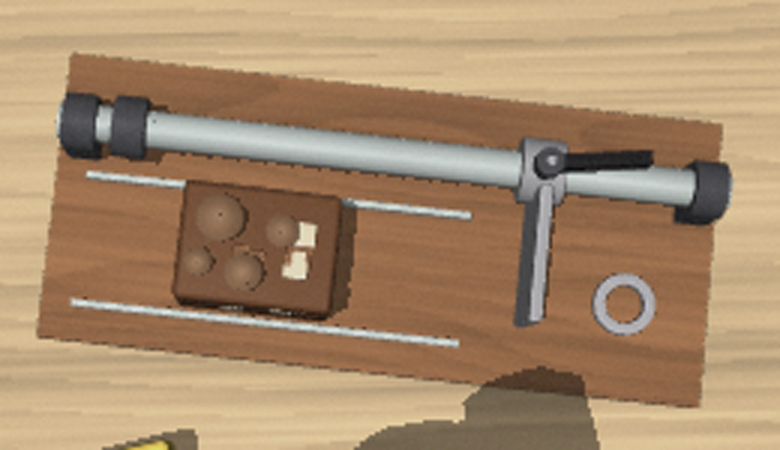

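View pics/scene0.png

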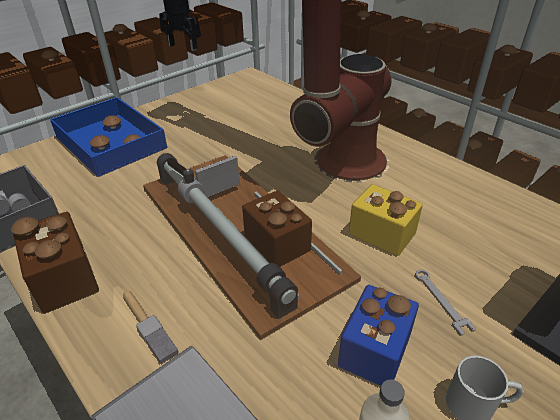

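The top crop shows the board with corners at crop (70,53), (722,124), (702,407), (38,337). The collar hub is at (551,161), the lever end at (653,160) and the plate runs from (545,190) to (530,322). The brown block in the trough is at crop (260,250), which is pixel (266,202). 

Look-alikes are the blue block at top (140,189), the yellow at (214,294) and another brown block off the rig at scene (55,258). The plain ring at crop (130,125) is not the collar, and the spare ring is at (624,304). I choose the brown block between the rails and the collar with the lever. The crop confirms both.

```bash
cat > fit.py <<'E'
from h import *
from scipy.optimize import least_squares
d=ctrl.get_image("top"); c=lambda u,v:np.array([u/3+180-1/3,v/3+120-1/3])
cor=[c(70,53),c(722,124),c(702,407),c(38,337)]
rg=np.array([[.135,.31],[.135,-.31],[-.135,-.31],[-.135,.31]])
W=np.array([ray(d,p,.018)[:2] for p in cor])
def T(p,X): s,k=np.sin(p[2]),np.cos(p[2]); X=np.atleast_2d(X); return X@np.array([[k,s],[-s,k]])+p[:2]
r=least_squares(lambda p:(T(p,rg)-W).ravel(),[.5,0,0]); p=r.x
print("rig",p,"res mm",(r.fun*1000).round(1))
def inv(X): s,k=np.sin(p[2]),np.cos(p[2]); return (np.array(X)[:2]-p[:2])@np.array([[k,-s],[s,k]])
for n,q,z in [("hub",(551,161),.132),("tip",(653,160),.13),("plate top +y end low",(530,322),.125),("blk TL",(188,182),.118),("blk TR",(343,197),.118),("blk BR",(330,319),.118),("blk BL",(175,301),.118),("pipe end ring",(80,125),.101)]:
    w=ray(d,c(*q),z); print(n,w.round(4),"rig",inv(w).round(4))
np.save("rig.npy",p)
E
python3 fit.py
```

```text
rig [ 0.45737988  0.01323106 -0.12770638] res mm [-0.5 -1.3  1.1 -0.9 -0.2  1.2 -0.5  0.9]
hub [ 0.4996 -0.1259  0.132 ] rig [ 0.0596 -0.1327]
tip [ 0.4989 -0.2158  0.13  ] rig [ 0.0704 -0.2219]
plate top +y end low [ 0.3598 -0.1033  0.125 ] rig [-0.0819 -0.128 ]
blk TL [0.4899 0.1911 0.118 ] rig [0.0096 0.1806]
blk TR [0.4738 0.0557 0.118 ] rig [0.0108 0.0442]
blk BR [0.3669 0.0699 0.118 ] rig [-0.097   0.0447]
blk BL [0.3856 0.2042 0.118 ] rig [-0.0955  0.1803]
pipe end ring [0.5458 0.2869 0.101 ] rig [0.0529 0.2827]
```

```bash
cat >> h.py <<'E'
from scipy.spatial.transform import Rotation as Ro
def st(z=True):
    p=np.load("rig.npy"); o=ctrl.get_obs(); R=Ro.from_rotvec(o["tool_rot"]).as_matrix()
    s,k=np.sin(p[2]),np.cos(p[2]); B=np.array([[k,-s,0],[s,k,0],[0,0,1]])
    pr=B.T@(o["tool_pos"]-[p[0],p[1],0]); f=B.T@o["contact_force"]
    M=B.T@R
    print("t %.2f rig pos mm"%o["t"],(pr*1000).round(1),"F rig",f.round(1),"xaxis deg %.2f"%np.degrees(np.arctan2(M[1,0],M[0,0])),"tilt",M[:,2].round(3),"open %.3f"%o["opening"])
E
python3 -m jog '[0,0,0,0,0,0,8.4, 0,0,0,0,0,0,8.4, 0,0,0,0,0,0,8.3]' 30; python3 -c "
from h import *; st()"
```

```text
t: 1.23
tool_pos: [0.1911, -0.595, 0.2313]
tool_rot: [-3.135, 0.207, 0.0]
contact_force: [1.0, -0.3, 0.0]
opening: 0.0319
t 1.23 rig pos mm [-186.6 -637.2  231.3] F rig [ 1.1 -0.2  0. ] xaxis deg -0.25 tilt [-0.  0. -1.] open 0.032
```

```bash
python3 -m jog '[0,0.0265,-0.0543,0.004,0,0,0, 0,0.0265,-0.0543,0.004,0,0,0, 0,0.0265,-0.0543,0.004,0,0,0, 0,0.0265,-0.0543,0.004,0,0,0, 0,0.0265,-0.0543,0.004,0,0,0, 0,0.0265,-0.0543,0.004,0,0,0, 0,0.0265,-0.0543,0.004,0,0,0, 0,0.0265,-0.0543,0.004,0,0,0, 0,0,0,0,0,0,0]' 30
python3 - <<'E'
from h import *; st()
o=ctrl.get_obs(); d=ctrl.get_image("wrist"); cv2.imwrite("pics/w1.png",d["image"]); print(np.array(d["mount"]).round(3))
E
```

```text
t: 2.35
tool_pos: [0.4579, -0.1877, 0.1991]
tool_rot: [-3.135, 0.19, 0.0]
contact_force: [-0.4, -0.6, -0.6]
opening: 0.0003
t 2.35 rig pos mm [  26.1 -199.2  199.1] F rig [-0.3 -0.6 -0.6] xaxis deg 0.40 tilt [-0.     0.001 -1.   ] open 0.000
[[ 0.    -0.948 -0.319  0.08 ]
 [ 1.     0.    -0.    -0.   ]
 [ 0.    -0.319  0.948 -0.142]
 [ 0.     0.     0.     1.   ]]
```

View pics/w1.png

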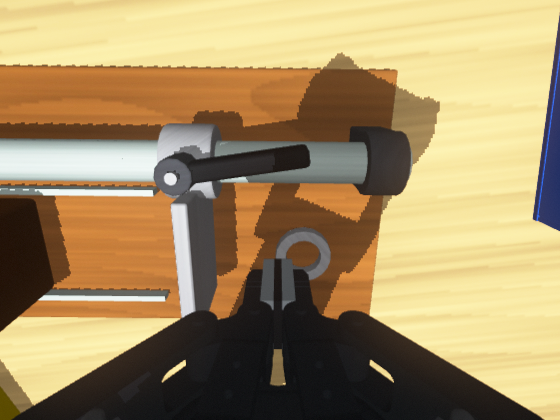

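Wrist view: hub top at (171,179), lever end at (309,155), plate top edge from (180,200) to (195,312). The shut fingertips at (277,265) are on the near side of the lever, and the block's corner is at (37,200).

```bash
cat >> h.py <<'E'
def wray(d,o,uv,z):
    p=np.load("rig.npy"); T=np.eye(4); T[:3,:3]=Ro.from_rotvec(o["tool_rot"]).as_matrix(); T[:3,3]=o["tool_pos"]
    T=T@np.array(d["mount"]); v=T[:3,:3]@np.linalg.inv(np.array(d["camera_matrix"]))@np.array([*uv,1.]); c=T[:3,3]
    w=c+v*(z-c[2])/v[2]; s,k=np.sin(p[2]),np.cos(p[2]); return np.append((w[:2]-p[:2])@np.array([[k,-s],[s,k]]),z)*1000
E
python3 - <<'E'
from h import *
o=ctrl.get_obs(); d=ctrl.get_image("wrist")
for n,uv,z in [("hub",(171,179),.132),("tip",(309,155),.13),("plate face far",(172,203),.125),("plate face near",(182,317),.125),("plate back far",(188,201),.125),("blk far",(37,200),.118),("blk near",(53,283),.118),("saddle edge in",(352,130),.092)]: print(n,wray(d,o,uv,z).round(1))
E
```

```text
hub [  55.5 -132.1  132. ]
tip [  71.1 -220.9  130. ]
plate face far [  37.  -128.8  125. ]
plate face near [ -55.5 -127.6  125. ]
plate back far [  38.5 -139.9  125. ]
blk far [ 36.5 -31.6 118. ]
blk near [-30.2 -28.8 118. ]
saddle edge in [  83.4 -255.5   92. ]
```

Run:
```python
from h import *
o=ctrl.get_obs(); d=ctrl.get_image("wrist"); print(d["camera_matrix"])
for uv in [(37,200),(53,283),(0,197),(0,327),(155,192),(168,297)]:
  for z in (.018,.03,.118): print(uv,z,wray(d,o,uv,z).round(1))
```

```text
[[331.05691371   0.         277.35364423]
 [  0.         331.05691371 208.78529981]
 [  0.           0.           1.        ]]
(37, 200) 0.018 [ 5.6 43.  18. ]
(37, 200) 0.03 [ 9.3 33.9 30. ]
(37, 200) 0.118 [ 36.6 -32.9 118. ]
(53, 283) 0.018 [-91.1  47.4  18. ]
(53, 283) 0.03 [-83.8  38.1  30. ]
(53, 283) 0.118 [-30.2 -29.8 118. ]
(0, 197) 0.018 [ 8.7 79.9 18. ]
(0, 197) 0.03 [12.3 69.4 30. ]
(0, 197) 0.118 [ 38.8  -7.4 118. ]
(0, 327) 0.018 [-150.1  122.    18. ]
(0, 327) 0.03 [-140.6  109.9   30. ]
(0, 327) 0.118 [-70.9  21.7 118. ]
(155, 192) 0.018 [ 14.4 -78.4  18. ]
(155, 192) 0.03 [ 17.8 -83.   30. ]
(155, 192) 0.118 [  42.7 -116.7  118. ]
(168, 297) 0.018 [-108.9  -78.8   18. ]
(168, 297) 0.03 [-100.9  -83.4   30. ]
(168, 297) 0.118 [ -42.4 -117.   118. ]
```

```bash
python3 -m jog '[0,0,0.003,0.042,0,0,0, 0,0,0.003,0.041,0,0,0, 0,0,0,0,0,0,0]'; python3 -c "
from h import *; st()"
```

```text
t: 2.88
tool_pos: [0.4527, -0.197, 0.1128]
tool_rot: [-3.131, 0.204, 0.011]
contact_force: [0.0, -0.3, 0.7]
opening: 0.0003
t 2.88 rig pos mm [  22.1 -209.1  112.8] F rig [ 0.1 -0.3  0.7] xaxis deg -0.15 tilt [-0.007  0.003 -1.   ] open 0.000
```

```bash
python3 -m jog '[0,0.012,0,0,0,0,0, 0,0.012,0,0,0,0,0, 0,0.011,0,0,0,0,0, 0,0.012,0.001,0,0,0,0, 0,0.013,-0.004,0,0,0,0, 0,0.013,-0.006,0,0,0,0, 0,0.009,-0.007,0,0,0,0, 0,0.008,-0.008,0,0,0,0, 0,0,0,0,0,0,0]'; python3 -c "
from h import *; st()"
```

```text
t: 4.0
tool_pos: [0.549, -0.184, 0.1163]
tool_rot: [-3.135, 0.198, -0.002]
contact_force: [0.1, -0.4, 0.2]
opening: 0.0003
t 4.00 rig pos mm [ 116.  -183.9  116.3] F rig [ 0.1 -0.4  0.2] xaxis deg 0.09 tilt [ 0.001  0.    -1.   ] open 0.000
```

```bash
python3 -m jog '[0,0.006,-0.009,0,0,0,0, 0,0.005,-0.010,0,0,0,0, 0,0.002,-0.006,0,0,0,0, 0,0,0,0,0,0,0]'
python3 - <<'E'
from h import *; st()
d=ctrl.get_image("wrist"); cv2.imwrite("pics/w2.png",d["image"])
E
```

```text
t: 4.5
tool_pos: [0.5648, -0.1608, 0.1164]
tool_rot: [-3.135, 0.199, -0.002]
contact_force: [0.3, 0.0, 0.0]
opening: 0.0002
t 4.50 rig pos mm [ 128.7 -158.9  116.4] F rig [0.3 0.  0. ] xaxis deg 0.06 tilt [ 0.001  0.001 -1.   ] open 0.000
```

View pics/w2.png

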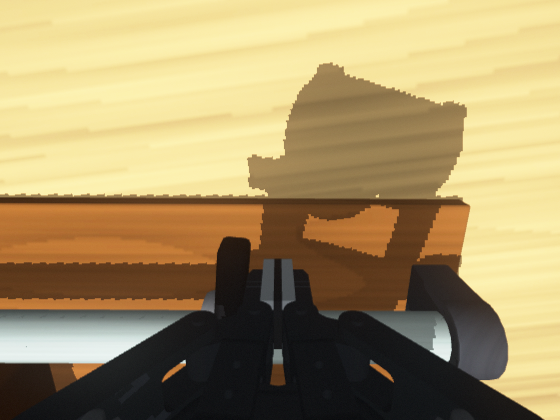

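The lever now points nearly away from the robot, with its tip at (235,240) and the finger touching its right side. I'll push on to the stop.

```bash
for i in 1; do python3 -m jog '[0,0.001,-0.004,0,0,0,0, 0,0,-0.003,0,0,0,0, 0,0,0,0,0,0,0]' >/dev/null; python3 -c "
from h import *; st()"; done; python3 -m jog '[0,0,-0.003,0,0,0,0, 0,0,0,0,0,0,0]'; python3 -c "
from h import *; st()";  python3 -m jog '[0,0,-0.003,0,0,0,0, 0,0,0,0,0,0,0]'; python3 -c "
from h import *; st()"; python3 -m jog '[0,0,-0.003,0,0,0,0, 0,0,0,0,0,0,0]'
python3 - <<'E'
from h import *; st()
d=ctrl.get_image("top"); 
cv2.imwrite("pics/t2.png",cv2.resize(d["image"][120:270,180:440],None,fx=3,fy=3,interpolation=cv2.INTER_CUBIC))
E
```

```text
t 4.92 rig pos mm [ 129.6 -152.6  116.5] F rig [ 0.6 -1.4 -0.5] xaxis deg 0.02 tilt [ 0.001 -0.    -1.   ] open 0.000
t: 5.18
tool_pos: [0.5668, -0.1517, 0.1166]
tool_rot: [3.135, -0.2, 0.001]
contact_force: [2.0, -2.2, 0.7]
opening: -0.0002
t 5.17 rig pos mm [ 129.5 -149.6  116.6] F rig [ 2.2 -1.9  0.7] xaxis deg 0.03 tilt [ 0.001 -0.    -1.   ] open -0.000
t: 5.42
tool_pos: [0.5671, -0.1489, 0.1165]
tool_rot: [3.135, -0.2, 0.001]
contact_force: [1.5, -2.8, 0.1]
opening: 0.0
t 5.42 rig pos mm [ 129.5 -146.8  116.5] F rig [ 1.8 -2.6  0.1] xaxis deg 0.03 tilt [ 0.001 -0.    -1.   ] open 0.000
t: 5.68
tool_pos: [0.5675, -0.1457, 0.1166]
tool_rot: [3.135, -0.2, 0.001]
contact_force: [1.9, -3.7, 0.7]
opening: -0.0003
t 5.67 rig pos mm [ 129.5 -143.6  116.6] F rig [ 2.4 -3.4  0.7] xaxis deg 0.03 tilt [ 0.001  0.    -1.   ] open -0.000
```

View pics/t2.png

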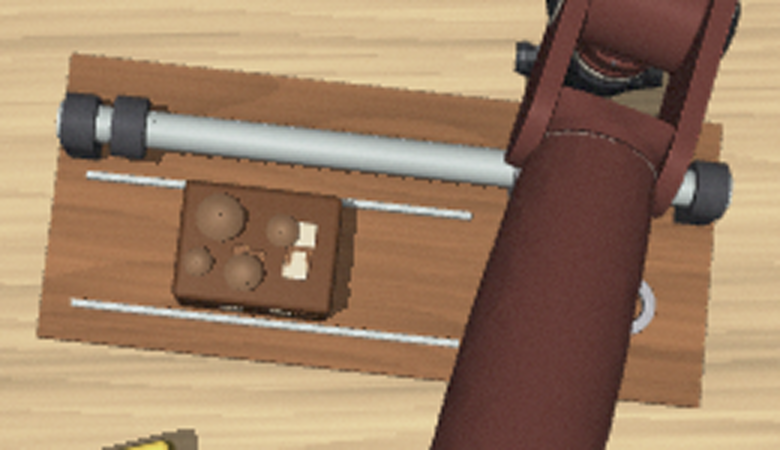

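```bash
python3 -m jog '[0,0,-0.003,0,0,0,0, 0,0,-0.003,0,0,0,0, 0,0,0,0,0,0,0]'; python3 -c "
from h import *; st()"; python3 -m jog '[0,0,0.03,0,0,0,0, 0,0,0.01,-0.05,0,0,0, 0,-0.04,0.01,-0.04,0,0,0, 0,-0.05,0,0,0,0,0, 0,-0.04,0,0,0,0,0, 0,0,0,0,0,0,0, 0,0,0,0,0,0,0]'
python3 - <<'E'
from h import *; st()
d=ctrl.get_image("wrist"); cv2.imwrite("pics/w3.png",d["image"])
E
```

```text
t: 6.1
tool_pos: [0.5681, -0.1395, 0.1164]
tool_rot: [-3.135, 0.199, -0.0]
contact_force: [-0.0, -2.6, 1.6]
opening: 0.0002
t 6.10 rig pos mm [ 129.2 -137.4  116.4] F rig [ 0.3 -2.6  1.6] xaxis deg 0.04 tilt [ 0.  0. -1.] open 0.000
t: 6.98
tool_pos: [0.4327, -0.1723, 0.206]
tool_rot: [-3.134, 0.199, 0.001]
contact_force: [1.1, 0.2, -0.1]
opening: -0.0003
t 6.97 rig pos mm [  -0.9 -187.1  206. ] F rig [ 1.1  0.4 -0.1] xaxis deg 0.04 tilt [-0.001  0.001 -1.   ] open -0.000
```

View pics/w3.png

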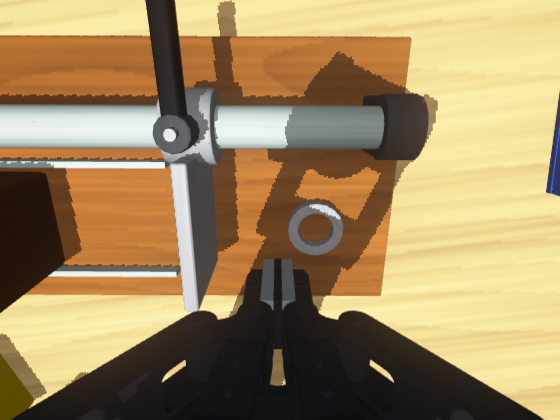

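The lever now points across the pipe: hub at (171,134), bar leaving the picture at (160,0). The plate's face edge runs from (172,166) to (188,310).

Run:
```python
from h import *
o=ctrl.get_obs(); d=ctrl.get_image("wrist")
h=wray(d,o,(171,134),.132); a=wray(d,o,(160,0),.13); v=a-h
print(h,a,"theta",np.arctan2(v[0],-v[1]))
for n,uv,z in [("lever L",(146,0),.13),("lever R",(174,0),.13),("face far",(172,167),.125),("face near",(187,310),.125),("back far",(186,165),.125),("back near",(199,308),.125),("blk bot far",(48,172),.018),("blk bot near",(64,262),.018)]: print(n,wray(d,o,uv,z).round(1))
```

```text
[  57.43168231 -119.03062468  132.        ] [ 132.46620322 -119.74505815  130.        ] theta 1.5612752173304725
lever L [ 132.5 -111.7  130. ]
lever R [ 132.5 -127.8  130. ]
face far [  34.6 -115.3  125. ]
face near [ -80.1 -115.6  125. ]
back far [  36.  -124.9  125. ]
back near [ -78.2 -125.2  125. ]
blk bot far [ 7.6 45.7 18. ]
blk bot near [-94.3  50.4  18. ]
```

```bash
python3 -m jog '[0,0,0,0.04,0,0,0, 0,0,0,0.04,0,0,0, 0,0,0,0.04,0,0,0, 0,0,0,0,0,0,0, 0,0,-0.02,0,0,0,0, 0,0,-0.02,0,0,0,0, 0,0,-0.012,0,0,0,0, 0,0,-0.012,0,0,0,0, 0,0,-0.012,0,0,0,0]'; python3 -c "
from h import *; st()"; python3 -m jog '[0,0,-0.012,0,0,0,0, 0,0,-0.012,0,0,0,0, 0,0,-0.012,0,0,0,0, 0,0,-0.012,0,0,0,0, 0,0,-0.012,0,0,0,0, 0,0,-0.012,0,0,0,0, 0,0,-0.012,0,0,0,0, 0,0,-0.012,0,0,0,0, 0,0,-0.006,0,0,0,0, 0,0,0,0,0,0,0]'
python3 - <<'E'
from h import *; st()
d=ctrl.get_image("wrist"); cv2.imwrite("pics/w4.png",d["image"])
E
```

```text
t: 8.2
tool_pos: [0.4439, -0.098, 0.0881]
tool_rot: [3.133, -0.2, 0.006]
contact_force: [1.3, -4.6, 3.8]
opening: 0.0001
t 8.20 rig pos mm [   0.8 -112.    88.1] F rig [ 1.9 -4.4  3.8] xaxis deg 0.00 tilt [ 0.004 -0.002 -1.   ] open 0.000
t: 9.45
tool_pos: [0.456, 0.0046, 0.087]
tool_rot: [-3.134, 0.199, -0.002]
contact_force: [2.3, -0.1, 4.8]
opening: 0.0001
t 9.45 rig pos mm [-0.3 -8.8 87. ] F rig [2.3 0.2 4.8] xaxis deg 0.06 tilt [ 0.001  0.001 -1.   ] open 0.000
```

View pics/w4.png

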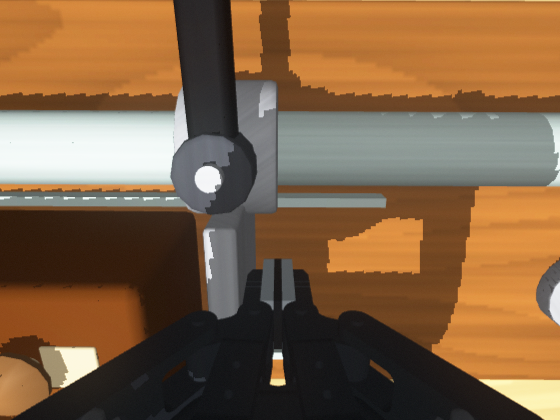

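The plate's face edge is at (204,232)-(209,315). The block's top end corner is at (136,286) and its bottom end corner at about (195,212), so a gap still remains.

Run:
```python
from h import *
o=ctrl.get_obs(); d=ctrl.get_image("wrist")
for n,uv,z in [("hub",(208,178),.132),("face",(204,232),.125),("face near",(208,313),.125),("blk top",(136,286),.118),("blk top2",(148,325),.118),("blk bot",(195,212),.018)]: print(n,wray(d,o,uv,z).round(1))
g=d["image"]
for r in (300,315,325): print(r,[tuple(int(x) for x in g[r,c]) for c in range(128,214,4)])
```

```text
hub [ 57.   11.9 132. ]
face [ 36.6  16.  125. ]
face near [  4.3  16.7 125. ]
blk top [ 11.3  45.2 118. ]
blk top2 [ -6.5  42.8 118. ]
blk bot [ 6.6 46.8 18. ]
300 [(25, 69, 131), (23, 63, 122), (22, 56, 107), (14, 30, 55), (12, 25, 46), (11, 25, 43), (12, 25, 43), (12, 25, 42), (11, 24, 42), (13, 25, 43), (15, 24, 43), (14, 24, 43), (14, 24, 42), (14, 22, 41), (14, 25, 41), (18, 28, 43), (16, 25, 40), (16, 26, 41), (18, 29, 46), (37, 69, 111), (108, 106, 103), (125, 122, 120)]
315 [(28, 76, 142), (24, 69, 130), (21, 60, 117), (18, 48, 92), (14, 32, 58), (9, 23, 43), (12, 25, 43), (14, 25, 43), (13, 25, 44), (14, 24, 43), (13, 25, 43), (16, 24, 42), (12, 23, 42), (13, 24, 42), (15, 25, 41), (24, 24, 23), (26, 25, 25), (24, 23, 23), (27, 24, 24), (27, 24, 23), (29, 26, 25), (28, 26, 26)]
325 [(29, 77, 147), (25, 70, 133), (21, 64, 123), (19, 52, 102), (14, 37, 71), (14, 26, 47), (12, 26, 44), (10, 25, 44), (11, 24, 42), (11, 23, 41), (16, 22, 33), (24, 24, 23), (23, 22, 24), (25, 23, 24), (25, 22, 24), (24, 22, 22), (26, 24, 23), (33, 30, 28), (30, 27, 26), (26, 23, 23), (27, 24, 24), (26, 24, 23)]
```

```bash
python3 -m jog '[0,0,-0.008,0,0,0,0, 0,0,-0.008,0,0,0,0, 0,0,-0.005,0,0,0,0, 0,0,0,0,0,0,0, 0,0,0,0,0,0,0]'
python3 - <<'E'
from h import *
for i in range(3): st(); d=ctrl.get_image("wrist")
cv2.imwrite("pics/w5.png",d["image"])
E
```

```text
t: 10.18
tool_pos: [0.4583, 0.0247, 0.0868]
tool_rot: [-3.135, 0.2, -0.001]
contact_force: [2.3, -2.0, 5.5]
opening: 0.0
t 10.18 rig pos mm [-0.6 11.4 86.8] F rig [ 2.5 -1.7  5.5] xaxis deg 0.01 tilt [ 0.001  0.001 -1.   ] open 0.000
t 10.22 rig pos mm [-0.6 11.4 86.8] F rig [ 2.6 -0.9  5.7] xaxis deg -0.00 tilt [ 0.001  0.001 -1.   ] open -0.000
t 10.28 rig pos mm [-0.6 11.4 86.7] F rig [ 2.9 -0.7  4.8] xaxis deg -0.00 tilt [ 0.001  0.001 -1.   ] open -0.000
```

View pics/w5.png

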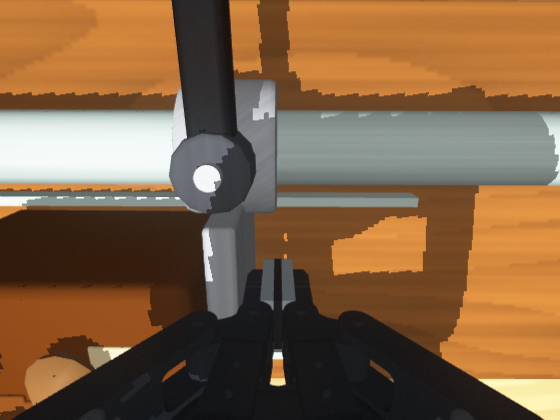

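```bash
S='python3 -c "from h import *; st()"'
python3 -m jog '[0,0,-0.001,0,0,0,0]'>/dev/null; eval $S; python3 -m jog '[0,0,-0.001,0,0,0,0]'>/dev/null; eval $S; python3 -m jog '[0,0,-0.001,0,0,0,0]'>/dev/null; eval $S; python3 -m jog '[0,0,-0.001,0,0,0,0]'>/dev/null; eval $S; python3 -m jog '[0,0,0.03,0,0,0,0, 0,0,0.01,-0.06,0,0,0, 0,-0.06,0,-0.02,0,0,0, 0,-0.06,0,0,0,0,0, 0,0,0,0,0,0,0, 0,0,0,0,0,0,0]'
python3 - <<'E'
from h import *
st(); o=ctrl.get_obs(); d=ctrl.get_image("wrist"); cv2.imwrite("pics/w6.png",d["image"]); t=ctrl.get_image("top")["image"]
cv2.imwrite("pics/c6.png",np.vstack([d["image"],cv2.resize(t[150:250,220:420],(560,280),interpolation=cv2.INTER_CUBIC)])[:, :][:600+100])
a=cv2.resize(t[150:240,240:380],(560,360)); b=cv2.resize(d["image"],(320,240));
E
```

```text
t 10.45 rig pos mm [-0.6 11.8 86.8] F rig [ 1.7 -3.9  5.2] xaxis deg 0.01 tilt [ 0.001 -0.001 -1.   ] open 0.000
t 10.57 rig pos mm [-0.5 12.7 86.8] F rig [ 2.7 -4.6  5.7] xaxis deg 0.00 tilt [ 0.001 -0.001 -1.   ] open -0.000
t 10.70 rig pos mm [-0.5 13.7 86.8] F rig [ 2.9 -3.2  5.7] xaxis deg 0.00 tilt [ 0.001 -0.001 -1.   ] open 0.000
t 10.82 rig pos mm [-0.5 14.7 86.8] F rig [ 2.  -4.5  6.1] xaxis deg 0.00 tilt [ 0.001 -0.001 -1.   ] open 0.000
t: 11.58
tool_pos: [0.3345, 0.0043, 0.1652]
tool_rot: [-3.134, 0.2, 0.002]
contact_force: [0.5, -0.2, -0.1]
opening: -0.0
t 11.57 rig pos mm [-120.8  -24.6  165.2] F rig [ 0.5 -0.1 -0.1] xaxis deg 0.03 tilt [-0.001  0.001 -1.   ] open -0.000
```

View pics/w6.png

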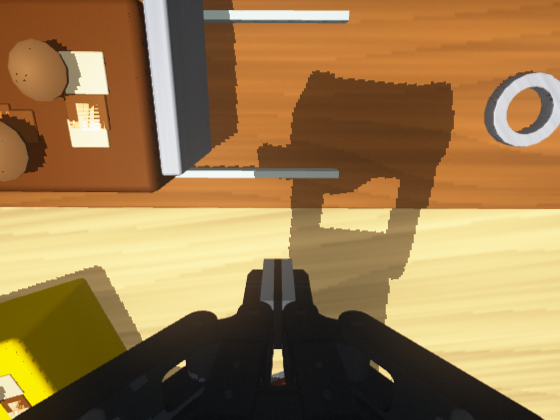

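The plate covers the near end of the block from this side, with its top edge at (145,0)-(180,175). I need the view from right above the gap.

```bash
python3 -m jog '[0,0,-0.035,-0.03,0,0,0, 0,0,-0.035,0,0,0,0, 0,0,0,0,0,0,0, 0,0,0,0,0,0,0]'
python3 - <<'E'
from h import *
st(); o=ctrl.get_obs(); d=ctrl.get_image("wrist"); cv2.imwrite("pics/w7.png",cv2.resize(d["image"][0:230,180:380],None,fx=3,fy=3)[:600] if 0 else cv2.resize(d["image"][0:200,160:400],None,fx=3,fy=3,interpolation=cv2.INTER_CUBIC))
E
```

```text
t: 12.18
tool_pos: [0.3441, 0.0731, 0.1952]
tool_rot: [3.135, -0.199, -0.005]
contact_force: [-0.0, 0.4, 0.0]
opening: 0.0004
t 12.18 rig pos mm [-120.    45.   195.2] F rig [-0.1  0.4  0. ] xaxis deg 0.05 tilt [-0.003 -0.001 -1.   ] open 0.000
```

View pics/w7.png

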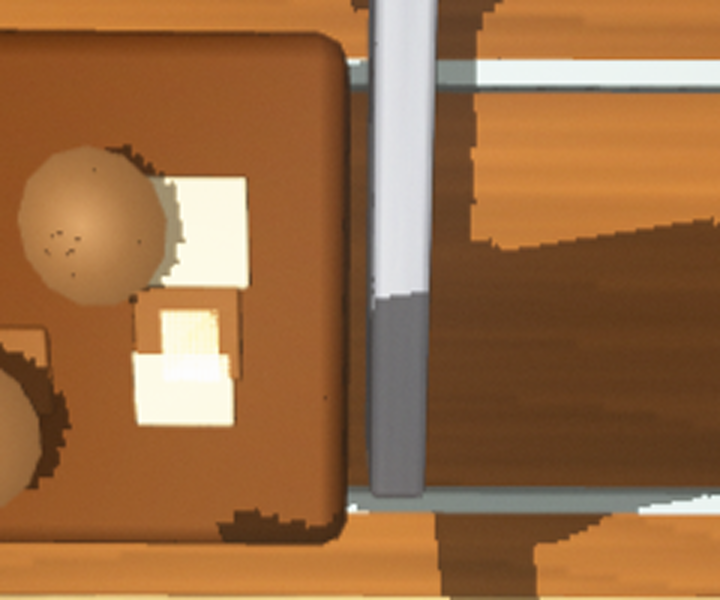

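Clear view from above: the block's end is at crop u≈349 and the plate face at u≈371, parallel to each other. The plate thickness (12 mm) spans 57 px, so the gap is about 4.5 mm.

Run:
```python
from h import *
o=ctrl.get_obs(); d=ctrl.get_image("wrist")
c=lambda u,v:((u+.5)/3+160-.5,(v+.5)/3-.5)
for n,uv,z in [("blk far",c(350,120),.110),("blk near",c(347,480),.110),("face far",c(371,110),.125),("face near",c(370,480),.125),("back far",c(434,110),.125),("back near",c(424,480),.125)]: print(n,wray(d,o,uv,z).round(1))
```

```text
blk far [ -6.4  45.4 110. ]
blk near [-80.7  46.2 110. ]
face far [ -6.8  41.4 125. ]
face near [-78.   41.1 125. ]
back far [ -6.8  29.3 125. ]
back near [-78.   29.6 125. ]
```

```bash
python3 -m jog '[0,0,0.035,0,0,0,0, 0,0,0.035,0,0,0,0, 0,0.06,0,0,0,0,0, 0,0.06,0,0,0,0,0, 0,0,0,0.055,0,0,0, 0,0,0,0.053,0,0,0, 0,0,0,0,0,0,0, 0,0,-0.02,0,0,0,0, 0,0,-0.013,0,0,0,0, 0,0,0,0,0,0,0]'
python3 - <<'E'
from h import *
for i in range(3): st(); ctrl.get_image("wrist")
E
```

```text
t: 13.52
tool_pos: [0.4594, 0.0216, 0.09]
tool_rot: [3.135, -0.198, 0.005]
contact_force: [-0.7, -0.1, 0.3]
opening: -0.0003
t 13.53 rig pos mm [ 1.   8.6 90. ] F rig [-0.7 -0.2  0.3] xaxis deg 0.10 tilt [ 0.003 -0.    -1.   ] open -0.000
t 13.57 rig pos mm [ 0.7  8.3 89.6] F rig [ 0.5 -0.1 -0.3] xaxis deg 0.07 tilt [ 0.002 -0.    -1.   ] open 0.000
t 13.62 rig pos mm [ 0.5  8.1 89.2] F rig [ 0.1  0.3 -0.7] xaxis deg 0.05 tilt [ 0.002 -0.    -1.   ] open 0.000
```

```bash
S='python3 -c "from h import *; st()"'
python3 -m jog '[0,0,-0.003,0,0,0,0, 0,0,-0.003,0,0,0,0]'>/dev/null; eval $S
python3 -m jog '[0,0,-0.001,0,0,0,0, 0,0,-0.001,0,0,0,0]'>/dev/null; eval $S; python3 -m jog '[0,0,-0.001,0,0,0,0]'>/dev/null; eval $S; python3 -m jog '[0,0,-0.0005,0,0,0,0]'>/dev/null; eval $S; python3 -m jog '[0,0,-0.0005,0,0,0,0]'>/dev/null; eval $S
```

```text
t 13.93 rig pos mm [-0.2 14.2 88.1] F rig [-0.3 -0.6  0.1] xaxis deg -0.00 tilt [-0. -0. -1.] open -0.000
t 14.18 rig pos mm [-0.2 15.6 88. ] F rig [-0.3 -3.9 -0.1] xaxis deg 0.04 tilt [-0.    -0.002 -1.   ] open -0.000
t 14.30 rig pos mm [-0.2 16.8 88. ] F rig [-0.9 -4.   0.4] xaxis deg 0.02 tilt [-0.    -0.001 -1.   ] open -0.000
t 14.43 rig pos mm [-0.3 17.5 88. ] F rig [-0.8 -4.2  0. ] xaxis deg 0.02 tilt [-0.    -0.001 -1.   ] open 0.000
t 14.55 rig pos mm [-0.2 18.1 88. ] F rig [-0.8 -3.3  0.4] xaxis deg 0.02 tilt [-0. -0. -1.] open 0.000
```

```bash
S='python3 -c "from h import *; st()"'
python3 -m jog '[0,0,-0.0005,0,0,0,0]'>/dev/null; eval $S; python3 -m jog '[0,0,-0.0005,0,0,0,0]'>/dev/null; eval $S
```

```text
t 14.68 rig pos mm [-0.2 18.7 88. ] F rig [-1.2 -4.5 -0.4] xaxis deg 0.02 tilt [-0. -0. -1.] open -0.000
t 14.80 rig pos mm [-0.2 19.2 88. ] F rig [ 0.2 -3.7  0.3] xaxis deg 0.02 tilt [-0. -0. -1.] open -0.000
```

```bash
S='python3 -c "from h import *; st()"'
python3 -m jog '[0,0,-0.0003,0,0,0,0]'>/dev/null; eval $S; python3 -m jog '[0,0,-0.0003,0,0,0,0]'>/dev/null; eval $S
```

```text
t 14.93 rig pos mm [-0.2 19.6 88. ] F rig [-0.9 -4.4 -0.2] xaxis deg 0.03 tilt [-0.  0. -1.] open 0.000
t 15.05 rig pos mm [-0.2 19.9 88. ] F rig [ 0.3 -3.8 -0.7] xaxis deg 0.02 tilt [-0.  0. -1.] open -0.000
```

```bash
python3 -m jog '[0,0,0.035,0,0,0,0, 0,0,0.01,-0.055,0,0,0, 0,-0.05,0,-0.053,0,0,0, 0,-0.06,0,0,0,0,0, 0,-0.01,-0.035,0,0,0,0, 0,0,-0.035,0,0,0,0, 0,0,0,0,0,0,0, 0,0,0,0,0,0,0]'
python3 - <<'E'
from h import *
st(); o=ctrl.get_obs(); d=ctrl.get_image("wrist"); cv2.imwrite("pics/w8.png",cv2.resize(d["image"][0:200,160:400],None,fx=3,fy=3,interpolation=cv2.INTER_CUBIC))
E
```

```text
t: 16.05
tool_pos: [0.351, 0.0722, 0.1886]
tool_rot: [-3.135, 0.199, 0.0]
contact_force: [-0.2, -0.1, 0.8]
opening: 0.0001
t 16.05 rig pos mm [-113.1   44.9  188.6] F rig [-0.2 -0.1  0.8] xaxis deg 0.06 tilt [-0.     0.001 -1.   ] open 0.000
```

View pics/w8.png

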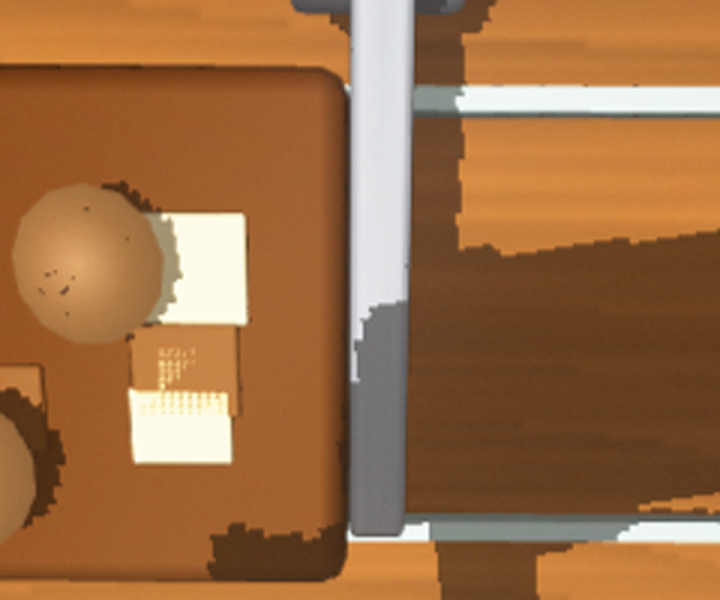

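The plate face (u≈351 far, 350 near) is now nearly on the block's end edge (u≈349 far, 346 near).

Run:
```python
from h import *
o=ctrl.get_obs(); d=ctrl.get_image("wrist"); g=cv2.cvtColor(d["image"],cv2.COLOR_BGR2GRAY)
for r in (40,60,80,100,120,140,160,172): print(r,g[r,268:300].tolist())
c=lambda u,v:((u+.5)/3+160-.5,(v+.5)/3-.5)
for n,uv,z in [("blk far",c(350,140),.110),("blk near",c(346.5,510),.110),("face far",c(352,140),.125),("face near",c(349.5,510),.125),("white corner",c(246,213),.118),("white c2",c(232,463),.118)]: print(n,wray(d,o,uv,z).round(1))
```

```text
40 [95, 89, 84, 79, 75, 62, 47, 63, 146, 197, 214, 227, 229, 227, 227, 226, 226, 224, 222, 224, 225, 224, 225, 226, 226, 221, 196, 171, 126, 77, 75, 76]
60 [95, 91, 87, 81, 74, 65, 49, 71, 157, 199, 216, 229, 229, 228, 227, 227, 226, 225, 226, 225, 225, 226, 226, 226, 223, 215, 189, 165, 84, 85, 85, 83]
80 [97, 92, 86, 80, 74, 63, 55, 76, 168, 202, 218, 229, 230, 229, 228, 227, 227, 227, 226, 226, 225, 225, 226, 226, 222, 206, 180, 144, 72, 75, 76, 75]
100 [97, 90, 85, 77, 71, 61, 53, 75, 169, 202, 221, 230, 229, 229, 228, 227, 228, 228, 227, 226, 225, 225, 225, 217, 155, 140, 125, 89, 78, 77, 77, 77]
120 [99, 90, 81, 75, 69, 57, 50, 74, 172, 190, 111, 116, 115, 115, 115, 117, 116, 117, 116, 114, 115, 114, 115, 116, 112, 104, 99, 72, 78, 75, 77, 77]
140 [94, 86, 79, 73, 67, 53, 46, 54, 94, 106, 112, 115, 115, 115, 115, 115, 116, 115, 115, 113, 115, 113, 114, 112, 109, 102, 90, 74, 73, 75, 73, 74]
160 [94, 85, 79, 71, 64, 54, 42, 55, 98, 107, 114, 118, 117, 115, 114, 114, 115, 114, 116, 113, 114, 113, 113, 113, 107, 102, 74, 74, 76, 74, 74, 74]
172 [92, 86, 78, 74, 65, 53, 49, 56, 99, 108, 116, 120, 117, 117, 115, 116, 116, 116, 115, 113, 115, 114, 113, 112, 107, 100, 83, 97, 98, 97, 96, 98]
blk far [ -3.6  45.4 110. ]
blk near [-79.   46.3 110. ]
face far [ -5.6  45.  125. ]
face near [-75.8  45.5 125. ]
white corner [-17.8  66.  118. ]
white c2 [-67.1  70.6 118. ]
```

About 0.5 mm of gap is left. I'll do one more gentle approach in 0.3 mm steps, stopping when the force rises.

```bash
S='python3 -c "from h import *; st()"'; python3 -m jog '[0,0,0.035,0,0,0,0, 0,0,0.035,0,0,0,0, 0,0.057,0,0,0,0,0, 0,0.056,0,0,0,0,0, 0,0,0,0.05,0,0,0, 0,0,0,0.05,0,0,0, 0,0,0,0,0,0,0, 0,0,-0.02,0,0,0,0, 0,0,-0.015,0,0,0,0, 0,0,0,0,0,0,0]'>/dev/null; eval $S;  python3 -m jog '[0,0,0,0,0,0,0, 0,0,-0.003,0,0,0,0, 0,0,-0.003,0,0,0,0, 0,0,0,0,0,0,0]'>/dev/null; eval $S
```

```text
t 17.40 rig pos mm [ 1.  10.4 90.3] F rig [ 0.5 -0.1  0.2] xaxis deg 0.11 tilt [ 0.003 -0.    -1.   ] open 0.000
t 17.90 rig pos mm [-0.1 15.9 88.5] F rig [ 0.  -1.  -0.1] xaxis deg 0.03 tilt [-0. -0. -1.] open 0.000
```

```bash
S='python3 -c "from h import *; st()"'; python3 -m jog '[0,0,-0.002,0,0,0,0, 0,0,-0.001,0,0,0,0]'>/dev/null; eval $S; python3 -m jog '[0,0,-0.0007,0,0,0,0]'>/dev/null; eval $S; python3 -m jog '[0,0,-0.0003,0,0,0,0]'>/dev/null; eval $S
```

```text
t 18.15 rig pos mm [-0.1 18.9 88.5] F rig [ 1.   0.6 -0.6] xaxis deg 0.03 tilt [-0. -0. -1.] open -0.000
t 18.27 rig pos mm [-0.1 19.6 88.5] F rig [ 0.8  0.1 -0. ] xaxis deg 0.03 tilt [-0. -0. -1.] open 0.000
t 18.40 rig pos mm [-0.1 19.8 88.5] F rig [-1.3 -0.7 -0.5] xaxis deg 0.03 tilt [-0. -0. -1.] open 0.000
```

```bash
S='python3 -c "from h import *; st()"'; J='python3 -m jog'; python3 -m jog '[0,0,-0.0003,0,0,0,0]'>/dev/null; eval $S; python3 -m jog '[0,0,-0.0003,0,0,0,0]'>/dev/null; eval $S; python3 -m jog '[0,0,-0.0002,0,0,0,0]'>/dev/null; eval $S
```

```text
t 18.52 rig pos mm [-0.1 19.8 88.5] F rig [ 0.6 -3.1 -0.5] xaxis deg 0.03 tilt [-0.    -0.001 -1.   ] open 0.000
t 18.65 rig pos mm [-0.1 19.9 88.5] F rig [ 0.  -4.4  0.6] xaxis deg 0.03 tilt [-0.    -0.002 -1.   ] open 0.000
t 18.77 rig pos mm [-0.1 19.9 88.6] F rig [-0.1 -5.6  0.6] xaxis deg 0.03 tilt [-0.    -0.002 -1.   ] open -0.000
```

```bash
S='python3 -c "from h import *; st()"'; python3 -m jog '[0,0,-0.0003,0,0,0,0]'>/dev/null; eval $S; python3 -m jog '[0,0,-0.0002,0,0,0,0]'>/dev/null; eval $S
```

```text
t 18.90 rig pos mm [-0.1 19.9 88.6] F rig [-0.4 -7.8  1.2] xaxis deg 0.03 tilt [-0.    -0.003 -1.   ] open -0.000
t 19.02 rig pos mm [-0.1 19.9 88.5] F rig [-1.2 -8.9  0.9] xaxis deg 0.03 tilt [-0.    -0.003 -1.   ] open -0.000
```

The force rises to 8.9 N with no further motion, twice the sliding friction, so the plate has met the block. I'll back off and check from above.

```bash
python3 -m jog '[0,0,0.03,0,0,0,0, 0,0,0.01,-0.05,0,0,0, 0,0,0,-0.055,0,0,0, 0,-0.03,0.05,0,0,0,0, 0,-0.03,0.05,0,0,0,0, 0,-0.03,0.05,0,0,0,0, 0,-0.03,0.05,0,0,0,0, 0,-0.03,0.05,0,0,0,0, 0,-0.03,0.05,0,0,0,0, 0,0,0,0,0,0,0]'
python3 - <<'E'
from h import *
st(); d=ctrl.get_image("top"); cv2.imwrite("pics/t9.png",cv2.resize(d["image"][120:270,180:440],None,fx=3,fy=3,interpolation=cv2.INTER_CUBIC))
E
```

```text
t: 20.27
tool_pos: [0.2362, -0.2825, 0.1937]
tool_rot: [3.134, -0.213, 0.001]
contact_force: [-0.1, 0.7, -0.3]
opening: -0.0001
t 20.27 rig pos mm [-181.7 -321.4  193.7] F rig [-0.2  0.7 -0.3] xaxis deg -0.47 tilt [ 0.001  0.    -1.   ] open -0.000
```

View pics/t9.png

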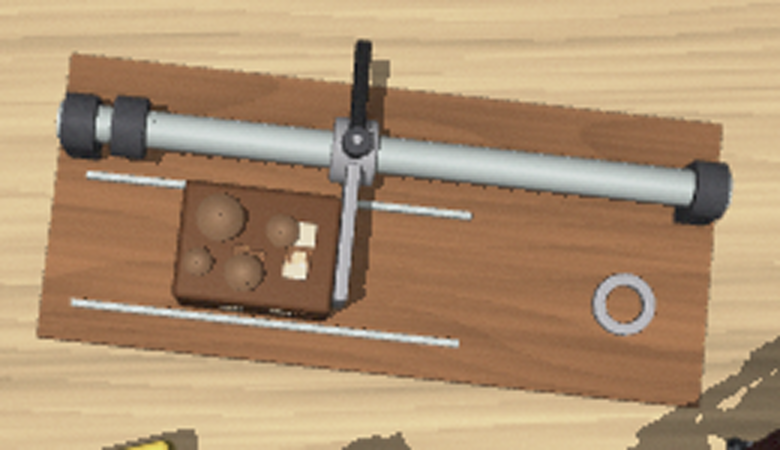

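The plate lies against the block's end at (343,200)-(332,315). The block's corners (188,182) and (175,301) haven't moved. The lever runs from (357,140) to (363,42). A numeric lever check comes before I hand in.

Run:
```python
from h import *
p=np.load("rig.npy"); d=ctrl.get_image("top"); c=lambda u,v:(u/3+180-1/3,v/3+120-1/3)
v=ray(d,c(363,42),.13)-ray(d,c(357,140),.132); a=np.arctan2(v[1],v[0])-p[2]+np.pi/2
print("lever",a,np.linalg.norm(v[:2])); b=cv2.imread("pics/top0.png").astype(int)
print("block diff",np.abs(d["image"].astype(int)-b)[182:222,238:284].mean())
print(ctrl.finish_job())
```

```text
lever 1.609316471517492 0.0877897773900777
block diff 4.815942028985507
the job is handed in; nothing more can be done
None
```

I loosened the clamp lever counter-clockwise to its stop, then slid the collar until its stop plate met the brown block. The lever is left loose, and I handed the job in at about 20 s with the arm clear of everything.

- **Lever:** the final top view reads 1.61 rad; an earlier wrist-camera reading gave 1.56, so the two agree to about 0.05 rad. After reaching the stop, the lever push also carried the collar about 13 mm towards the block.
- **Stop plate:** before the last push, the view from above showed a gap of about 0.5 mm, slightly wider at the end nearer the robot because the block is slightly angled. In that push the force rose to 8.9 N (sliding friction is about 4 N) with no further movement, which means contact.
- **Block:** its corners are at the same pixels as at the start, so it was not shoved. The image comparison also showed little change (4.8 grey levels on average), though the patch partly took in the plate's new position.
- **Not checked:** I took no close-up after the last push, so contact rests on the force reading and the top view.

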